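# Put the printing blocks back in their rest trays

### The arm

A 6-joint arm with a two-finger parallel gripper is mounted at the origin on the work surface. World frame = base frame: x ahead of the robot, y to its left, z up, the work surface at z = 0. Lengths are in mm, angles in rad, forces in N, time in s.
With the tool pointing down it reaches from about 250 to 775 mm from the base axis. Payload 4 kg.
Tool frame: the origin (TCP) lies midway between the tips of the shut fingers; the grasp point (between the pads) lies 19 mm behind it; z points along the fingers, y is the line along which they close (so a half turn about z gives the same grasp; the last joint's range is limited). The gripper opens to 94 mm and grips with 3 to 60 N. Pads are 16 mm wide; open, the fingers measure 119 mm over their backs; the gripper's body (75 mm by 177 mm) begins 78 mm behind the grasp point.
Start: joints at [1.02, 0.087, 1.371, -0, 1.684, -0.103], TCP at [238.153, 495.786, 205.506] pointing down, gripper open.
Joint ranges: [-3.1, 3.1], [-0.76, 2.03], [0.27, 2.55], [-1.08, 4.22], [0.17, 2.65], [-2.57, 2.57]. Speed limits (rad/s): [2.79, 2.79, 3.14, 3.14, 3.14, 3.14].

### API

Orientations are given as a unit quaternion [x, y, z, w].
In Python, from cell import r, eyes gives the robot as it stands. The module is installed in compiled form; this text tells all that it offers.
- The arm moves only by the shell command python3 -m pendant 'ROWS' [FORCE]. ROWS is JSON, a list of rows, each an object of numbers: "x", "y", "z": the shift along the tool's x, y, z in cm; "wx", "wy", "wz": the turn, a rotation vector about the tool's x, y, z in degrees; "claw": the closure, from 0 (fully open) to 1 (shut). In form: [{"x": .., "y": .., "z": .., "wx": .., "wy": .., "wz": .., "claw": ..}, ...]. A call has 1 to 8 rows; each row shifts and turns the commanded pose from where the row before left it, along the tool's axes as they then stand; what a row does not reach is not made up. A row lasts 1/12 s, in which the tool goes at most 41.7 mm and 7.16 degrees, less where a joint would pass 70% of its speed; a pose out of reach is approached as far as the arm can. A call is refused whole if a number of a shift passes 4.17 or a number of a turn 7.16, either way. A call with a gripper value outside its range is refused whole. The fingers move at their own pace and stop on an object; FORCE is the grip in N (left out, the last holds). Time passes only in rows, so rows that do not move let the fingers close. It gives the time, the measured TCP pose, the force, the opening and the grip force at its end, in the units of the state.
- r.observe(): the state, without advancing time (a new reading comes with each control period).
- eyes.grab_frame(name): name is "side" or "top" or "wrist"; returns the picture (400x640x3 uint8, red, green, blue); there is no depth.
- eyes.camera_params(name): a dict with "mtx" (3x3 intrinsics, pixels), "D" ([k1, k2, p1, p2, k3] as OpenCV has them; the pictures are not rectified), "extrinsics" (4x4, takes a point from world to camera coordinates). Camera axes: x right, y up, looking along -z (the intrinsics and any distortion apply to the point x, -y, -z); pixel columns grow to the right and rows downward; lengths in mm; the calibration is good to about 2 mm. A picture is of the moment at which its call begins: read the wrist's pose just before it. camera_params takes no time and is no camera call; for the wrist camera it gives the pose at the moment of the call.
- r.finish_job(): hands the job in; it is judged then, once.
The state is a dict: "t": time; "qpos": joint angles; "joint_vel": joint speeds; "tau": joint torques, N m; "tool_pos": TCP position; "tool_rot": TCP orientation; "force": force on the tool from outside, world axes, zero at the start; "ft_torque": the same for the moment, N m; "gripper_width": finger opening in mm; "grip_force": force on a finger pad.
Only numpy, scipy, OpenCV 4.12 (cv2) and the standard library are available. Lean on these libraries where they do the work, as an engineer would, in place of code of your own. Each camera call takes 0.05 s, during which the arm holds its last target. There are 200 camera calls.

### The job

Printing is over at the folk-art stall: put each of the four wooden printing blocks (large round, small round, square, long) into the rest tray whose recess has its own shape and size, handle up and lying flat on the felt inside the rim. Leave the paint jar and the brush pot standing where they are.

Things in the scene. Friction and masses are not known exactly. Their poses are not given: they have to be found in the camera images.
- block_large_round: Large round printing block: brown wood disc 76 mm in diameter, 24 mm high. Its upright wooden handle is a rib on the middle of the top, 36 mm along the block's x, 20 mm thick along its y, from 24 to 64 mm above the underside: pinch it across its 20 mm thickness. Origin: centre of the underside; z up. Loose, about 100 g.
- block_small_round: Small round printing block: brown wood disc 48 mm in diameter, 24 mm high. Its upright wooden handle is a rib on the middle of the top, 36 mm along the block's x, 20 mm thick along its y, from 24 to 64 mm above the underside: pinch it across its 20 mm thickness. Origin: centre of the underside; z up. Loose, about 50 g.
- block_square: Square printing block: brown wood, 60 x 60 mm, 24 mm high, sides along its x and y. Its upright wooden handle is a rib on the middle of the top, 36 mm along the block's x, 20 mm thick along its y, from 24 to 64 mm above the underside: pinch it across its 20 mm thickness. Origin: centre of the underside; z up. Loose, about 80 g.
- block_long: Long border printing block: brown wood, 96 mm along its x, 36 mm along its y, 24 mm high. Its upright wooden handle is a rib on the middle of the top, 36 mm along the block's x, 20 mm thick along its y, from 24 to 64 mm above the underside: pinch it across its 20 mm thickness. Origin: centre of the underside; z up. Loose, about 80 g.
- tray_large_round: Large round rest tray: pale plywood with a grey felt floor, recess 92 mm in diameter, 104 mm over the rim. Fixed to the table. Felt floor 4 mm above the table, rim 6 mm wide whose top is 10 mm above the table (the recess is 6 mm deep and 8 mm wider than its block on every side). Origin: centre of the tray on the table; z up.
- tray_small_round: Small round rest tray: pale plywood with a grey felt floor, recess 64 mm in diameter, 76 mm over the rim. Fixed to the table. Felt floor 4 mm above the table, rim 6 mm wide whose top is 10 mm above the table (the recess is 6 mm deep and 8 mm wider than its block on every side). Origin: centre of the tray on the table; z up.
- tray_square: Square rest tray: pale plywood with a grey felt floor, recess 76 x 76 mm, 88 x 88 mm over the rim, sides along its x and y. Fixed to the table. Felt floor 4 mm above the table, rim 6 mm wide whose top is 10 mm above the table (the recess is 6 mm deep and 8 mm wider than its block on every side). Origin: centre of the tray on the table; z up.
- tray_long: Long rest tray: pale plywood with a grey felt floor, recess 112 mm along its x and 52 mm along its y, 124 x 64 mm over the rim. Fixed to the table. Felt floor 4 mm above the table, rim 6 mm wide whose top is 10 mm above the table (the recess is 6 mm deep and 8 mm wider than its block on every side). Origin: centre of the tray on the table; z up.
- paint_jar: Bystander: small closed glass paint jar with a white cap, 38 mm in diameter, 55 mm high, standing loose amid the blocks and trays. Origin: centre of the underside.
- brush_pot: Bystander: white ceramic pot, 72 mm in diameter and 85 mm high, with brushes standing in it up to 200 mm above the table, loose, at the left edge of the work. Origin: centre of the underside.
There are look-alikes about, which are no part of the job. What is shaped like the tray_long but purple is not meant.

How it is judged:
By the outcome, as a careful person would: the job done as asked, in the order asked, and still so for the second after the job is handed in, with the robot touching nothing.
It also fails if it takes over 112 s, if anything falls off the work surface, if the arm or the gripper's body presses on something with over 40 N, if the wrist force passes 120 N, or if a joint passes its speed limit or range.

## Working session

There is one attempt and no reset: what is moved stays moved. The work goes in short steps, Python scripts to look and compute and a shell command to move; the robot and the scene stay as the last step left them, time stands still between calls to the robot, and variables do not carry over. Pictures are saved under pics/ and viewed, at most 14 in all, crops included, and the job is handed in when it is done.

```bash
mkdir -p pics
python3 - <<'E'
from cell import r,eyes
import cv2
s=r.observe(); print(s)
for n in("top","side"):
    im=eyes.grab_frame(n); cv2.imwrite(f"pics/{n}0.png",im[:,:,::-1])
    p=eyes.camera_params(n); print(n,p)
E
```

```text
{'t': 0.0, 'qpos': array([ 1.01988513e+00,  8.79244633e-02,  1.37222598e+00,  1.07356489e-05,
        1.68360060e+00, -1.03130660e-01]), 'joint_vel': array([-0.00221425,  0.00089709,  0.00046802,  0.00031931, -0.00213604,
        0.00035482]), 'tau': array([-1.18034877e-03, -3.40194798e+01, -3.02421641e+01,  7.18046352e-02,
        3.30724823e-02, -1.85340932e-04]), 'tool_pos': array([237.86140469, 495.30270234, 204.33521785]), 'tool_rot': array([ 2.22023753e-01,  9.75040660e-01, -1.02028805e-03, -3.51714245e-04]), 'force': array([-0.39176211, -0.55407117,  0.24487083]), 'ft_torque': array([0.02521285, 0.02090019, 0.0137569 ]), 'grip_force': 0.0, 'gripper_width': 94.18069181810999}
top {'mtx': array([[490.13747905,   0.        , 325.98153332],
       [  0.        , 490.13747905, 198.1680536 ],
       [  0.        ,   0.        ,   1.        ]]), 'D': array([0.04599265, 0.        , 0.        , 0.        , 0.        ]), 'extrinsics': array([[ 1.54493199e-02, -9.99877788e-01,  2.39324806e-03,
         4.97944782e+01],
       [ 9.94162032e-01,  1.56165421e-02,  1.06761311e-01,
        -5.14625064e+02],
       [-1.06785637e-01,  7.29886718e-04,  9.94281799e-01,
        -1.77038886e+03],
       [ 0.00000000e+00,  0.00000000e+00,  0.00000000e+00,
         1.00000000e+00]])}
side {'mtx': array([[381.80798368,   0.        , 317.0126177 ],
       [  0.        , 381.80798368, 199.00720957],
       [  0.        ,   0.        ,   1.        ]]), 'D': array([0.01644028, 0.        , 0.        , 0.        , 0.        ]), 'extrinsics': array([[ 9.70552818e-01, -2.40887855e-01,  5.17776870e-04,
        -4.52193772e+02],
       [ 1.60851040e-01,  6.49676333e-01,  7.42999061e-01,
        -1.45862981e+02],
       [-1.79315837e-01, -7.21036548e-01,  6.69292259e-01,
        -1.11653212e+03],
       [ 0.00000000e+00,  0.00000000e+00,  0.00000000e+00,
         1.00000000e+00]])}
```

View pics/top0.png

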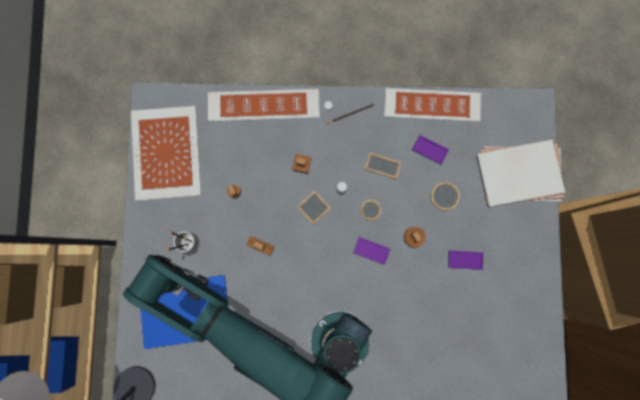

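View pics/side0.png

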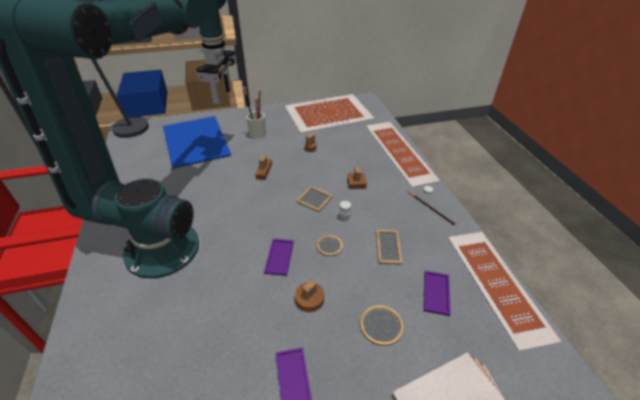

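The top view shows, in pixels: blocks at (302,163) square, (234,190) small round, (260,245) long and (414,237) large round. The trays are at (314,207) square, (371,210) small round, (382,165) long with a plywood rim, and (445,195) large round. The long-tray candidates are (382,165) and the purple ones at (430,150), (371,250) and (466,260). Only (382,165) has a plywood rim and felt, so that is the one. I'll measure these and confirm in a crop.

```bash
cat > h.py <<'E'
import numpy as np,cv2
from cell import r,eyes
from scipy.spatial.transform import Rotation as R
def ray(p,uv,z):
    uv=np.float64(uv).reshape(-1,1,2)
    n=cv2.undistortPoints(uv,p["mtx"],p["D"]).reshape(-1,2)
    E=p["extrinsics"];Rm=E[:3,:3];c=-Rm.T@E[:3,3]
    d=np.c_[n[:,0],-n[:,1],-np.ones(len(n))]@Rm
    return c+d*((z-c[2])/d[:,2])[:,None]
def blobs(m,amin):
    cs,_=cv2.findContours(m.astype(np.uint8),cv2.RETR_EXTERNAL,cv2.CHAIN_APPROX_NONE)
    return [c for c in cs if cv2.contourArea(c)>amin]
def rect(p,c,z):
    P=ray(p,c.reshape(-1,2),z)[:,:2].astype(np.float32)
    (cx,cy),(w,h),a=cv2.minAreaRect(P)
    if w<h: w,h,a=h,w,a+90
    return cx,cy,w,h,(a+90)%180-90
def plan(x,y,yaw=None,z=None):
    """yaw: wanted world angle (deg) of tool y (mod 180). prints turn first, then shift in the turned frame, cm"""
    s=r.observe();Rm=R.from_quat(s["tool_rot"]).as_matrix()
    cur=np.degrees(np.arctan2(Rm[1,1],Rm[0,1]))
    t=0 if yaw is None else (cur-yaw+90)%180-90   # tool z is down: +wz lowers the world yaw
    q6=np.degrees(s["qpos"][5])
    M=R.from_euler("z",-t,degrees=True).as_matrix()
    d=np.array([x,y,s["tool_pos"][2] if z is None else z])-s["tool_pos"]
    a=np.radians(cur-t);Y=np.array([np.cos(a),np.sin(a)]);X=np.array([-Y[1],Y[0]])
    if X@Rm[:2,0]*np.cos(np.radians(t))<0 and abs(t)<80: X=-X
    Rt=Rm@R.from_euler("z",t,degrees=True).as_matrix()
    v=Rt.T@d/10
    print("cur yaw %.1f turn wz %.1f (newyaw %.1f) shift cm x %.2f y %.2f z %.2f | tcp %s q6 %.0f tilt %s"%(cur,t,np.degrees(np.arctan2(Rt[1,1],Rt[0,1])),*v,s["tool_pos"].round(1),q6,Rm[:2,2].round(4)))
E
python3 - <<'E'
from h import *
im=cv2.imread("pics/top0.png"); p=eyes.camera_params("top")
hsv=cv2.cvtColor(im,cv2.COLOR_BGR2HSV)
ro=np.zeros(im.shape[:2],bool); ro[125:275,205:475]=1
H,S,V=cv2.split(hsv)
m=((H<25)|(H>172))&(S>60)&ro
for c in blobs(m,20):
    M=cv2.moments(c);print("px",round(M['m10']/M['m00']),round(M['m01']/M['m00']),[ [round(float(v),1) for v in rect(p,c,z)] for z in (10,24)])
print("pot,jar",ray(p,[[184,242],[342,187]],55).round())
crop=cv2.resize(im[130:275,210:490],None,fx=2.8,fy=2.8,interpolation=cv2.INTER_CUBIC);cv2.imwrite("pics/crop.png",crop)
w=eyes.grab_frame("wrist");cv2.imwrite("pics/w0.png",w[:,:,::-1]);print(eyes.camera_params("wrist"))
E
```

```text
px 260 245 [[338.7, 297.6, 96.7, 37.1, 67.4], [338.6, 295.8, 95.9, 36.8, 67.4]]
px 414 237 [[379.5, -269.1, 76.7, 73.2, 45.5], [379.0, -266.5, 76.2, 72.7, 45.5]]
px 370 210 [[474.4, -107.3, 70.3, 66.7, -89.1], [473.2, -106.0, 69.7, 66.2, -89.1]]
px 314 207 [[481.5, 102.9, 87.4, 85.5, 42.8], [480.3, 102.6, 86.7, 84.8, 42.8]]
px 233 191 [[537.0, 400.5, 48.1, 44.8, -89.1], [535.3, 397.9, 47.7, 44.4, -89.1]]
px 445 196 [[530.7, -380.5, 99.8, 96.8, -89.1], [529.1, -377.1, 99.0, 96.0, -89.1]]
px 301 163 [[646.3, 152.0, 62.7, 60.3, -11.3], [643.7, 151.2, 62.3, 59.9, -11.3]]
px 383 165 [[641.8, -151.0, 122.2, 64.3, 73.3], [639.3, -149.4, 121.2, 63.8, 73.3]]
pot,jar [[346. 561.  55.]
 [552.   0.  55.]]
{'mtx': array([[359.8817958 ,   0.        , 320.82573243],
       [  0.        , 359.8817958 , 203.00295653],
       [  0.        ,   0.        ,   1.        ]]), 'D': array([-0.05916916,  0.        ,  0.        ,  0.        ,  0.        ]), 'extrinsics': array([[ 4.33532162e-01,  9.01135976e-01, -1.95376120e-03,
        -5.49359755e+02],
       [-8.74527951e-01,  4.20206202e-01, -2.42131393e-01,
         2.50856054e+01],
       [-2.17372327e-01,  1.06680365e-01,  9.70241502e-01,
        -3.90883785e+02],
       [ 0.00000000e+00,  0.00000000e+00,  0.00000000e+00,
         1.00000000e+00]])}
```

View pics/crop.png

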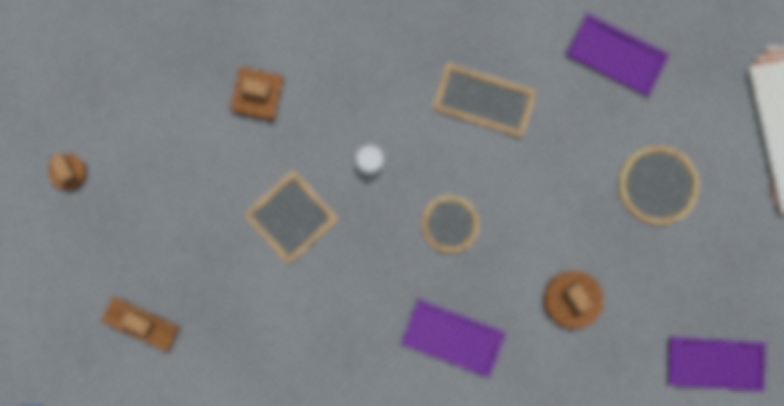

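View pics/w0.png

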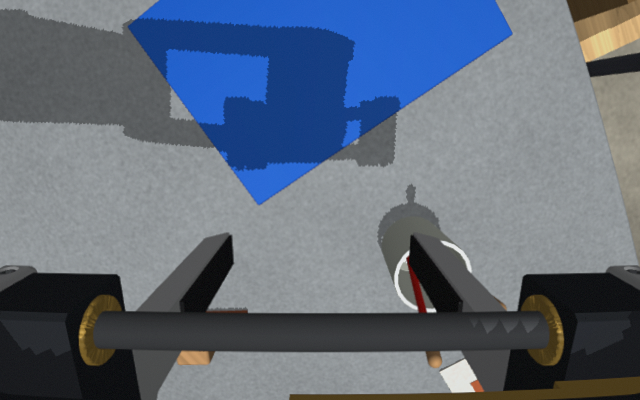

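The crop confirms it: plywood-rimmed trays and four upright blocks, with all measured sizes matching the given ones to within about 6 mm. The purple look-alikes have no felt or ply. In the wrist view the foot of the TCP falls near pixel (320,180), so hovering over a block shows it. I'll go to the large round block first.

Run:
```python
t=open("h.py").read()
t=t.replace('''t=0 if yaw is None else (cur-yaw+90)%180-90   # tool z is down: +wz lowers the world yaw
    q6=np.degrees(s["qpos"][5])''','''q6=np.degrees(s["qpos"][5]);q1=np.degrees(np.arctan2(y,x))
    # tool z is down: +wz lowers the world yaw; q6=q1-yaw, pick the half turn with smallest |q6|
    t=0 if yaw is None else cur-(q1-((q1-yaw+90)%180-90))''')
i=t.index("    M=R.from");j=t.index("    d=np.array");t=t[:i]+t[j:]
i=t.index("    a=np.radians");j=t.index("    Rt=");t=t[:i]+t[j:]
open("h.py","w").write(t)
from h import *
plan(379,-268,None,200)
```

```text
cur yaw 64.3 turn wz 0.0 (newyaw 64.3) shift cm x -45.77 y -62.71 z 0.55 | tcp [237.9 495.4 204.6] q6 -6 tilt [-0.0009 -0.0014]
```

```bash
python3 -m pendant '[{"x":-2.2,"y":-3},{"x":-2.2,"y":-3},{"x":-2.2,"y":-3},{"x":-2.2,"y":-3},{"x":-2.2,"y":-3},{"x":-2.2,"y":-3},{"x":-2.2,"y":-3}]' && python3 -m pendant '[{"x":-2.2,"y":-3},{"x":-2.2,"y":-3},{"x":-2.2,"y":-3},{"x":-2.2,"y":-3},{"x":-2.2,"y":-3},{"x":-2.2,"y":-3},{"x":-2.2,"y":-3}]' && python3 -m pendant '[{"x":-2.2,"y":-3},{"x":-2.2,"y":-3},{"x":-2.2,"y":-3},{"x":-2.2,"y":-3},{"x":-2.2,"y":-3},{"x":-2.2,"y":-3},{"x":-2.2,"y":-2.6},{}]'
cat >> h.py <<'E'
def look(name):
    p=eyes.camera_params("wrist");im=eyes.grab_frame("wrist")[:,:,::-1].copy()
    cv2.imwrite(f"pics/{name}.png",im);return p,im
def brown(im):
    H,S,V=cv2.split(cv2.cvtColor(im,cv2.COLOR_BGR2HSV))
    return ((H<25)|(H>172))&(S>60),H,S,V
E
python3 - <<'E'
from h import *
plan(379,-268,-51,200)
p,im=look("w1");m,H,S,V=brown(im)
for c in blobs(m,300): print([round(float(v),1) for v in rect(p,c,24)],c.reshape(-1,2).mean(0).round(),np.median(im[m],0))
E
```

```text
cur yaw 64.3 turn wz 115.3 (newyaw -51.0) shift cm x -37.08 y 68.21 z 0.55 | tcp [237.9 495.4 204.6] q6 -6 tilt [-0.0009 -0.0014]
[549.3, 552.8, 450.8, 32.6, 62.9] [468. 393.] [29. 61. 76.]
[360.5, 271.5, 47.1, 19.6, 65.8] [195. 357.] [29. 61. 76.]
[508.5, 655.0, 105.1, 46.7, -8.1] [545. 330.] [29. 61. 76.]
[281.9, 183.0, 105.3, 47.2, -42.4] [ 97. 330.] [29. 61. 76.]
[385.7, 540.6, 73.1, 9.4, -10.1] [415. 285.] [29. 61. 76.]
[210.3, 816.6, 70.4, 63.0, 89.3] [604.  23.] [29. 61. 76.]schema error: expected keys x, y, z, wx, wy, wz, claw
```

View pics/w1.png

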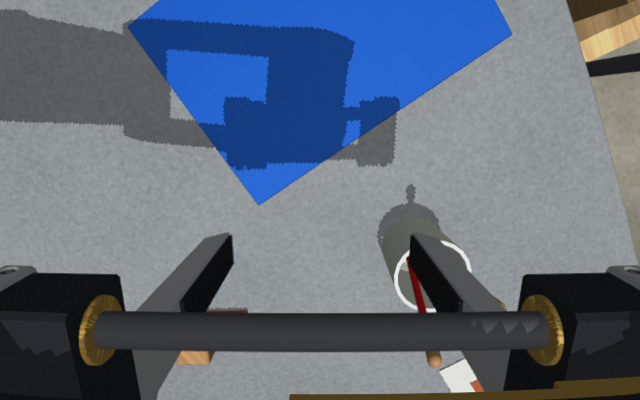

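The pendant refused the call because every key must be given, so the view is unchanged: blue mat, pot at (430,280). I'll retype the rows in full.

```bash
python3 -m pendant '[{"x":-2.2,"y":-3,"z":0,"wx":0,"wy":0,"wz":0,"claw":0},{"x":-2.2,"y":-3,"z":0,"wx":0,"wy":0,"wz":0,"claw":0},{"x":-2.2,"y":-3,"z":0,"wx":0,"wy":0,"wz":0,"claw":0},{"x":-2.2,"y":-3,"z":0,"wx":0,"wy":0,"wz":0,"claw":0},{"x":-2.2,"y":-3,"z":0,"wx":0,"wy":0,"wz":0,"claw":0},{"x":-2.2,"y":-3,"z":0,"wx":0,"wy":0,"wz":0,"claw":0},{"x":-2.2,"y":-3,"z":0,"wx":0,"wy":0,"wz":0,"claw":0}]' && python3 -m pendant '[{"x":-2.2,"y":-3,"z":0,"wx":0,"wy":0,"wz":0,"claw":0},{"x":-2.2,"y":-3,"z":0,"wx":0,"wy":0,"wz":0,"claw":0},{"x":-2.2,"y":-3,"z":0,"wx":0,"wy":0,"wz":0,"claw":0},{"x":-2.2,"y":-3,"z":0,"wx":0,"wy":0,"wz":0,"claw":0},{"x":-2.2,"y":-3,"z":0,"wx":0,"wy":0,"wz":0,"claw":0},{"x":-2.2,"y":-3,"z":0,"wx":0,"wy":0,"wz":0,"claw":0},{"x":-2.2,"y":-3,"z":0,"wx":0,"wy":0,"wz":0,"claw":0}]' && python3 -m pendant '[{"x":-2.2,"y":-3,"z":0,"wx":0,"wy":0,"wz":0,"claw":0},{"x":-2.2,"y":-3,"z":0,"wx":0,"wy":0,"wz":0,"claw":0},{"x":-2.2,"y":-3,"z":0,"wx":0,"wy":0,"wz":0,"claw":0},{"x":-2.2,"y":-3,"z":0,"wx":0,"wy":0,"wz":0,"claw":0},{"x":-2.2,"y":-3,"z":0,"wx":0,"wy":0,"wz":0,"claw":0},{"x":-2.2,"y":-3,"z":0,"wx":0,"wy":0,"wz":0,"claw":0},{"x":-1.8,"y":-2.6,"z":0.5,"wx":0,"wy":0,"wz":0,"claw":0},{"x":0,"y":0,"z":0,"wx":0,"wy":0,"wz":0,"claw":0}]'
python3 - <<'E'
from h import *
plan(379,-268,-51,200)
p,im=look("w2");m,H,S,V=brown(im)
for c in blobs(m,300): print([round(float(v),1) for v in rect(p,c,24)],c.reshape(-1,2).mean(0).round(),np.median(im[m],0))
E
```

```text
t: 0.78
tool_pos: [285.7, 238.2, 205.3]
tool_rot: [0.222, 0.975, 0.0, 0.0]
force: [0.7, -0.9, 1.1]
gripper_width: 94.2
grip_force: 0.0
t: 1.37
tool_pos: [333.7, -17.9, 205.6]
tool_rot: [0.222, 0.975, 0.0, 0.001]
force: [0.7, 0.7, -1.0]
gripper_width: 94.0
grip_force: 0.0
t: 2.03
tool_pos: [379.5, -271.2, 198.4]
tool_rot: [0.225, 0.974, -0.0, -0.001]
force: [-1.1, 0.7, -0.1]
gripper_width: 93.9
grip_force: 0.0
cur yaw 64.0 turn wz 115.0 (newyaw -51.0) shift cm x 0.16 y -0.28 z -0.16 | tcp [ 379.5 -271.2  198.4] q6 -106 tilt [-0.0026  0.0001]
[687.1, -217.4, 442.6, 29.1, 63.6] [468. 394.] [39. 67. 95.]
[553.1, -392.2, 90.5, 32.2, 63.4] [293. 364.] [39. 67. 95.]
[485.1, -357.6, 76.2, 20.9, 64.2] [292. 304.] [39. 67. 95.]
[644.6, -114.8, 102.9, 45.7, -9.7] [545. 330.] [39. 67. 95.]
[419.6, -577.0, 103.5, 46.1, -42.6] [ 97. 330.] [39. 67. 95.]
[468.4, -112.6, 74.2, 71.7, 21.7] [498. 195.] [39. 67. 95.]
[378.0, -267.0, 76.2, 74.3, -26.0] [324. 182.] [39. 67. 95.]
[462.7, 37.7, 42.7, 17.9, -15.0] [634. 128.] [39. 67. 95.]
```

View pics/w2.png

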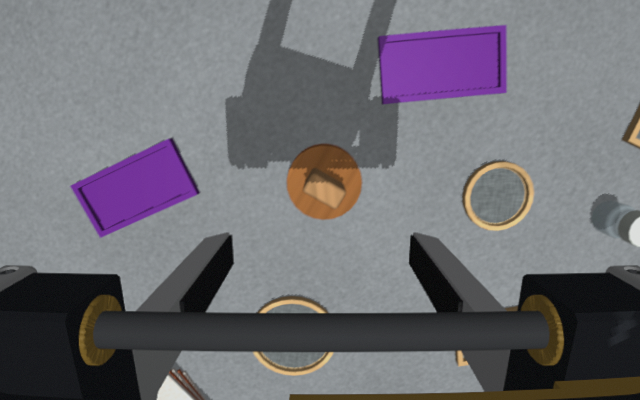

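The large round block's disc is at (324,182), casting to (378,-267), which matches the top view. Its rib's top face is at about (325,185). Next I'll segment the rib's lit top for its angle.

```bash
cat >> h.py <<'E'
def handle(p,im,box):
    """lit top face of the rib inside pixel box x0,y0,x1,y1: lower saturation than the disc"""
    x0,y0,x1,y1=box;m,H,S,V=brown(im);k=np.zeros(m.shape,bool);k[y0:y1,x0:x1]=1
    L=cv2.cvtColor(im,cv2.COLOR_BGR2LAB)[:,:,0]
    v=L[m&k];t,_=cv2.threshold(v.reshape(-1,1),0,255,cv2.THRESH_OTSU)
    for c in blobs(m&k&(L>t),60): print("handle",[round(float(v),1) for v in rect(p,c,64)],"thr",t)
E
python3 - <<'E'
from h import *
# pose unchanged since w2
p=eyes.camera_params("wrist");im=cv2.imread("pics/w2.png");handle(p,im,(280,135,370,225))
cv2.imwrite("pics/w2c.png",cv2.resize(im[135:225,270:370],None,fx=6,fy=6))
E
```

```text
handle [380.5, -265.7, 66.0, 46.8, 64.1] thr 107.0
```

View pics/w2c.png

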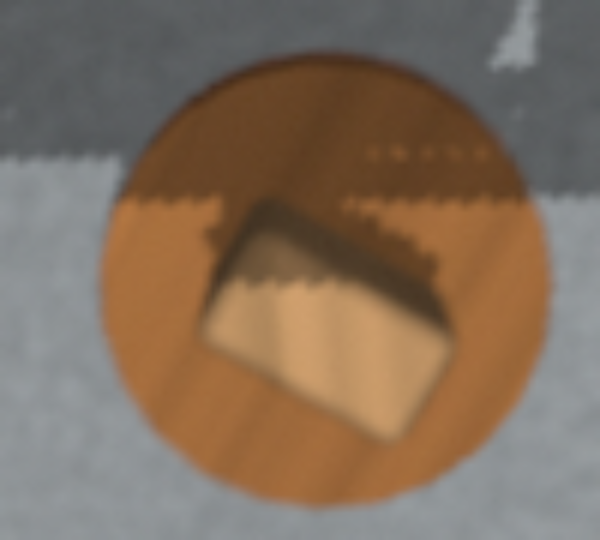

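The rib's top face runs from (304,191) to (335,208) on its lower edge. The shadow upsets the lightness split, so I'll separate by saturation and check against those corners.

Run:
```python
t=open("h.py").read()
t=t.replace('L=cv2.cvtColor(im,cv2.COLOR_BGR2LAB)[:,:,0]','L=255-S')
open("h.py","w").write(t)
from h import *
p=eyes.camera_params("wrist");im=cv2.imread("pics/w2.png");handle(p,im,(280,135,370,225))
P=ray(p,np.array([[205,335],[390,440],[450,345],[257,228]])/6+[270,135],64)[:,:2]
d=P[1]-P[0];e=P[2]-P[3];f=[np.degrees(np.arctan2(v[1],v[0])) for v in (d,e)];print(P.mean(0),np.hypot(*d),np.hypot(*e),f)
plan(378.5,-267,f[0]+90,31)
```

```text
handle [376.2, -263.0, 36.9, 24.2, 34.1] thr 115.0
[ 378.43622997 -264.34295474] 32.07233953852534 33.65977725796409 [np.float64(33.81999255831743), np.float64(32.53935105563833)]
cur yaw 64.1 turn wz 120.3 (newyaw -56.2) shift cm x 0.03 y -0.12 z 16.79 | tcp [ 379.3 -268.6  198.9] q6 -106 tilt [-0.0025  0.0022]
```

The two methods agree: rib at 33.7°, closing yaw −56°, centre about (378,-266). I'll turn 120° while lowering about 10 cm.

```bash
python3 -m pendant '[{"x":0,"y":0,"z":0.6,"wx":0,"wy":0,"wz":7.1,"claw":0.2},{"x":0,"y":0,"z":0.6,"wx":0,"wy":0,"wz":7.1,"claw":0.2},{"x":0,"y":0,"z":0.6,"wx":0,"wy":0,"wz":7.1,"claw":0.2},{"x":0,"y":0,"z":0.6,"wx":0,"wy":0,"wz":7.1,"claw":0.2},{"x":0,"y":0,"z":0.6,"wx":0,"wy":0,"wz":7.1,"claw":0.2},{"x":0,"y":0,"z":0.6,"wx":0,"wy":0,"wz":7.1,"claw":0.2},{"x":0,"y":0,"z":0.6,"wx":0,"wy":0,"wz":7.1,"claw":0.2},{"x":0,"y":0,"z":0.6,"wx":0,"wy":0,"wz":7.1,"claw":0.2}]' 20 && python3 -m pendant '[{"x":0,"y":0,"z":0.6,"wx":0,"wy":0,"wz":7.1,"claw":0.2},{"x":0,"y":0,"z":0.6,"wx":0,"wy":0,"wz":7.1,"claw":0.2},{"x":0,"y":0,"z":0.6,"wx":0,"wy":0,"wz":7.1,"claw":0.2},{"x":0,"y":0,"z":0.6,"wx":0,"wy":0,"wz":7.1,"claw":0.2},{"x":0,"y":0,"z":0.6,"wx":0,"wy":0,"wz":7.1,"claw":0.2},{"x":0,"y":0,"z":0.6,"wx":0,"wy":0,"wz":7.1,"claw":0.2},{"x":0,"y":0,"z":0.6,"wx":0,"wy":0,"wz":7.1,"claw":0.2},{"x":0,"y":0,"z":0.6,"wx":0,"wy":0,"wz":7.1,"claw":0.2}]' >/dev/null && python3 -m pendant '[{"x":0,"y":0,"z":0.4,"wx":0,"wy":0,"wz":6.7,"claw":0.2},{"x":0,"y":0,"z":0,"wx":0,"wy":0,"wz":0,"claw":0.2}]'
python3 -c "
from h import *
plan(378.3,-266.3,-56.2,31)"
```

```text
t: 2.75
tool_pos: [379.9, -265.2, 152.5]
tool_rot: [0.661, 0.751, 0.0, -0.0]
force: [0.6, 0.7, 0.1]
gripper_width: 75.3
grip_force: 0.0
t: 3.58
tool_pos: [379.4, -264.9, 99.7]
tool_rot: [0.956, 0.293, -0.0, -0.001]
force: [-0.4, -0.1, 0.5]
gripper_width: 74.8
grip_force: 0.0
cur yaw -56.0 turn wz 0.2 (newyaw -56.2) shift cm x -0.17 y 0.07 z 6.87 | tcp [ 379.4 -264.9   99.7] q6 14 tilt [-0.0012  0.0018]
```

```bash
python3 -m pendant '[{"x":-0.1,"y":0,"z":2.5,"wx":0,"wy":0,"wz":0,"claw":0.2},{"x":-0.1,"y":0.1,"z":2.4,"wx":0,"wy":0,"wz":0,"claw":0.2},{"x":0,"y":0,"z":2,"wx":0,"wy":0,"wz":0,"claw":0.2},{"x":0,"y":0,"z":0,"wx":0,"wy":0,"wz":0,"claw":0.2},{"x":0,"y":0,"z":0,"wx":0,"wy":0,"wz":0,"claw":1},{"x":0,"y":0,"z":0,"wx":0,"wy":0,"wz":0,"claw":1},{"x":0,"y":0,"z":0,"wx":0,"wy":0,"wz":0,"claw":1},{"x":0,"y":0,"z":0,"wx":0,"wy":0,"wz":0,"claw":1}]' 20 && python3 -m pendant '[{"x":0,"y":0,"z":0,"wx":0,"wy":0,"wz":0,"claw":1},{"x":0,"y":0,"z":0,"wx":0,"wy":0,"wz":0,"claw":1},{"x":0,"y":0,"z":0,"wx":0,"wy":0,"wz":0,"claw":1},{"x":0,"y":0,"z":0,"wx":0,"wy":0,"wz":0,"claw":1}]'
python3 -c "
from h import *
plan(530.5,-379.5,None,31)"
```

```text
t: 4.25
tool_pos: [379.9, -269.5, 33.3]
tool_rot: [0.956, 0.293, 0.001, 0.001]
force: [-0.8, -0.5, -0.0]
gripper_width: 51.9
grip_force: 0.0
t: 4.58
tool_pos: [378.9, -268.8, 31.6]
tool_rot: [0.956, 0.293, 0.0, 0.0]
force: [0.0, 0.7, 0.2]
gripper_width: 25.4
grip_force: 0.0
cur yaw -56.0 turn wz 0.0 (newyaw -56.0) shift cm x 6.36 y 17.66 z 0.07 | tcp [ 378.9 -268.8   31.6] q6 14 tilt [ 0.0003 -0.0001]
```

The fingers are nearly closed. I'll finish the grip and lift.

```bash
python3 -m pendant '[{"x":0,"y":0,"z":0,"wx":0,"wy":0,"wz":0,"claw":1},{"x":0,"y":0,"z":0,"wx":0,"wy":0,"wz":0,"claw":1},{"x":0,"y":0,"z":0,"wx":0,"wy":0,"wz":0,"claw":1},{"x":0,"y":0,"z":-1,"wx":0,"wy":0,"wz":0,"claw":1},{"x":0,"y":0,"z":-2.5,"wx":0,"wy":0,"wz":0,"claw":1},{"x":0,"y":0,"z":-3,"wx":0,"wy":0,"wz":0,"claw":1},{"x":0,"y":0,"z":-2,"wx":0,"wy":0,"wz":0,"claw":1}]' && python3 -m pendant '[{"x":0.6,"y":1.7,"z":0,"wx":0,"wy":0,"wz":0,"claw":1},{"x":1.2,"y":3.3,"z":0,"wx":0,"wy":0,"wz":0,"claw":1},{"x":1.2,"y":3.4,"z":0,"wx":0,"wy":0,"wz":0,"claw":1},{"x":1.2,"y":3.4,"z":0,"wx":0,"wy":0,"wz":0,"claw":1},{"x":1.2,"y":3.4,"z":0,"wx":0,"wy":0,"wz":0,"claw":1},{"x":1,"y":2.5,"z":0,"wx":0,"wy":0,"wz":0,"claw":1},{"x":0,"y":0,"z":0,"wx":0,"wy":0,"wz":0,"claw":1},{"x":0,"y":0,"z":0,"wx":0,"wy":0,"wz":0,"claw":1}]'
python3 -c "
from h import *
plan(530.5,-380.5,None,36)
look('w3')"
```

```text
t: 5.17
tool_pos: [379.3, -269.2, 119.2]
tool_rot: [0.956, 0.293, 0.001, 0.001]
force: [0.2, -0.6, -0.6]
gripper_width: 19.6
grip_force: 20.0
t: 5.83
tool_pos: [531.2, -379.8, 115.2]
tool_rot: [0.956, 0.293, -0.001, -0.001]
force: [-0.2, 0.8, -1.0]
gripper_width: 20.0
grip_force: 20.0
cur yaw -56.0 turn wz 0.0 (newyaw -56.0) shift cm x -0.09 y 0.04 z 7.92 | tcp [ 531.2 -379.8  115.2] q6 15 tilt [-0.0019  0.0016]
```

View pics/w3.png

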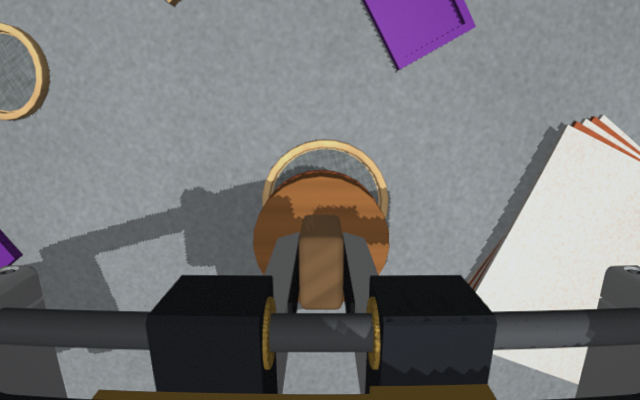

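The block is held level with tray rim behind it: outer top at (326,140), left (264,190), right (388,190). I'll check the tray centre from these rim points.

Run:
```python
from h import *
p=eyes.camera_params("wrist");im=cv2.imread("pics/w3.png")
H,S,V=cv2.split(cv2.cvtColor(im,cv2.COLOR_BGR2HSV))
k=np.zeros(S.shape,bool);k[130:166,255:400]=1
pts=np.argwhere(k&(S>60)&(H<28)&(H>12))[:,::-1]
# outer edge: first rim pixel per column
o=[[c,pts[pts[:,0]==c][:,1].min()] for c in range(275,378) if (pts[:,0]==c).any()]
P=ray(p,o,10)[:,:2]
A=np.c_[2*P,np.ones(len(P))];s=np.linalg.lstsq(A,(P**2).sum(1),rcond=None)[0];print(s[:2],np.sqrt(s[2]+s[0]**2+s[1]**2))
plan(s[0],s[1],None,36)
```

```text
[ 531.31429877 -382.266196  ] 51.0962350738509
cur yaw -56.0 turn wz 0.0 (newyaw -56.0) shift cm x -0.10 y 0.31 z 7.98 | tcp [ 530.6 -379.3  115.8] q6 15 tilt [-0.0016  0.0014]
```

```bash
python3 -m pendant '[{"x":-0.1,"y":0.2,"z":2.5,"wx":0,"wy":0,"wz":0,"claw":1},{"x":0,"y":0,"z":2.5,"wx":0,"wy":0,"wz":0,"claw":1},{"x":0,"y":0,"z":2,"wx":0,"wy":0,"wz":0,"claw":1},{"x":0,"y":0,"z":0.9,"wx":0,"wy":0,"wz":0,"claw":1},{"x":0,"y":0,"z":0,"wx":0,"wy":0,"wz":0,"claw":1},{"x":0,"y":0,"z":0,"wx":0,"wy":0,"wz":0,"claw":1}]' && python3 -m pendant '[{"x":0,"y":0,"z":0,"wx":0,"wy":0,"wz":0,"claw":0.4},{"x":0,"y":0,"z":0,"wx":0,"wy":0,"wz":0,"claw":0.4},{"x":0,"y":0,"z":0,"wx":0,"wy":0,"wz":0,"claw":0.4},{"x":0,"y":0,"z":0,"wx":0,"wy":0,"wz":0,"claw":0.4},{"x":0,"y":0,"z":-1.5,"wx":0,"wy":0,"wz":0,"claw":0.3},{"x":0,"y":0,"z":-3.5,"wx":0,"wy":0,"wz":0,"claw":0.3},{"x":0,"y":0,"z":-4,"wx":0,"wy":0,"wz":0,"claw":0.2},{"x":0,"y":0,"z":-4,"wx":0,"wy":0,"wz":0,"claw":0.2}]' && python3 -m pendant '[{"x":0,"y":0,"z":-2.5,"wx":0,"wy":0,"wz":0,"claw":0.2},{"x":0,"y":0,"z":0,"wx":0,"wy":0,"wz":0,"claw":0.2}]'
python3 - <<'E'
from h import *
p,im=look("w4");m,H,S,V=brown(im)
for z in(28,):
  for c in blobs(m,2000): print([round(float(v),1) for v in rect(p,c,z)],c.reshape(-1,2).mean(0).round())
plan(536.5,399,None,190)
E
```

```text
t: 6.38
tool_pos: [530.8, -381.4, 38.4]
tool_rot: [0.956, 0.293, 0.0, 0.0]
force: [-0.2, -0.1, -1.1]
gripper_width: 19.9
grip_force: 20.0
t: 7.05
tool_pos: [530.7, -381.3, 168.0]
tool_rot: [0.956, 0.293, -0.001, -0.001]
force: [0.8, -1.0, -0.1]
gripper_width: 69.4
grip_force: 0.0
t: 7.22
tool_pos: [533.9, -384.0, 202.1]
tool_rot: [0.956, 0.293, 0.004, 0.007]
force: [-0.0, -0.2, 1.7]
gripper_width: 75.4
grip_force: 0.0
[409.6, -654.5, 501.6, 29.1, -57.0] [435. 394.]
[534.7, -381.0, 97.9, 96.6, -56.1] [316. 182.]
[482.8, -121.4, 75.0, 70.8, -54.3] [62. 81.]
cur yaw -56.0 turn wz 0.0 (newyaw -56.0) shift cm x 44.08 y -64.62 z 0.31 | tcp [ 533.  -383.2  198.1] q6 15 tilt [ 0.0077 -0.0064]
```

View pics/w4.png

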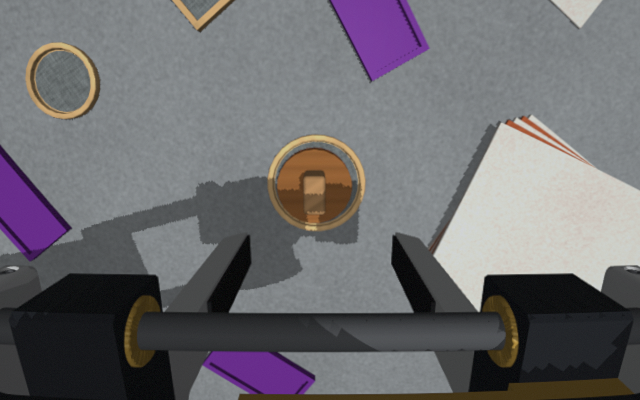

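The large round block sits on the felt inside the rim, with felt visible all round at (316,182). Next is the small round block. I'll change the half-turn choice to the least turn within joint range.

```bash
python3 - <<'E'
t=open("h.py").read()
i=t.index("    t=0 if yaw");j=t.index("    d=np.array")
t=t[:i]+'''    t=0 if yaw is None else min([cur-(yaw+k*180) for k in (-2,-1,0,1,2) if abs(q1-(yaw+k*180))<130],key=abs)
'''+t[j:]
open("h.py","w").write(t)
E
python3 -m pendant '[{"x":2.1,"y":-3.1,"z":0,"wx":0,"wy":0,"wz":0,"claw":0.2},{"x":2.1,"y":-3.1,"z":0,"wx":0,"wy":0,"wz":0,"claw":0.2},{"x":2.1,"y":-3.1,"z":0,"wx":0,"wy":0,"wz":0,"claw":0.2},{"x":2.1,"y":-3.1,"z":0,"wx":0,"wy":0,"wz":0,"claw":0.2},{"x":2.1,"y":-3.1,"z":0,"wx":0,"wy":0,"wz":0,"claw":0.2},{"x":2.1,"y":-3.1,"z":0,"wx":0,"wy":0,"wz":0,"claw":0.2},{"x":2.1,"y":-3.1,"z":0,"wx":0,"wy":0,"wz":0,"claw":0.2}]' >/dev/null && python3 -m pendant '[{"x":2.1,"y":-3.1,"z":0,"wx":0,"wy":0,"wz":0,"claw":0.2},{"x":2.1,"y":-3.1,"z":0,"wx":0,"wy":0,"wz":0,"claw":0.2},{"x":2.1,"y":-3.1,"z":0,"wx":0,"wy":0,"wz":0,"claw":0.2},{"x":2.1,"y":-3.1,"z":0,"wx":0,"wy":0,"wz":0,"claw":0.2},{"x":2.1,"y":-3.1,"z":0,"wx":0,"wy":0,"wz":0,"claw":0.2},{"x":2.1,"y":-3.1,"z":0,"wx":0,"wy":0,"wz":0,"claw":0.2},{"x":2.1,"y":-3.1,"z":0,"wx":0,"wy":0,"wz":0,"claw":0.2}]' && python3 -m pendant '[{"x":2.1,"y":-3.1,"z":0,"wx":0,"wy":0,"wz":0,"claw":0.2},{"x":2.1,"y":-3.1,"z":0,"wx":0,"wy":0,"wz":0,"claw":0.2},{"x":2.1,"y":-3.1,"z":0,"wx":0,"wy":0,"wz":0,"claw":0.2},{"x":2.1,"y":-3.1,"z":0,"wx":0,"wy":0,"wz":0,"claw":0.2},{"x":2.1,"y":-3.1,"z":0,"wx":0,"wy":0,"wz":0,"claw":0.2},{"x":2.1,"y":-3.1,"z":0,"wx":0,"wy":0,"wz":0,"claw":0.2},{"x":2,"y":-2.6,"z":0.3,"wx":0,"wy":0,"wz":0,"claw":0.2},{"x":0,"y":0,"z":0,"wx":0,"wy":0,"wz":0,"claw":0.2}]'
python3 - <<'E'
from h import *
p,im=look("w5");m,H,S,V=brown(im)
k=np.zeros(m.shape,bool);k[100:260,240:400]=1
for c in blobs(m&k,300):
  x,y,w,h=cv2.boundingRect(c);print(x,y,w,h,[round(float(v),1) for v in rect(p,c,24)])
  if 30<w<90 and 30<h<90: handle(p,im,(x-2,y-2,x+w+2,y+h+2));cv2.imwrite("pics/w5c.png",cv2.resize(im[y-20:y+h+20,x-20:x+w+20],None,fx=6,fy=6));print("off",x-20,y-20)
plan(535.5,398,None,31)
E
```

```text
t: 8.43
tool_pos: [530.5, 144.1, 190.1]
tool_rot: [0.956, 0.293, -0.002, -0.0]
force: [0.5, -0.4, -0.3]
gripper_width: 74.9
grip_force: 0.0
t: 9.1
tool_pos: [531.8, 405.0, 184.6]
tool_rot: [0.955, 0.296, -0.003, -0.001]
force: [-0.9, 0.0, -1.5]
gripper_width: 75.3
grip_force: 0.0
306 161 50 56 [535.6, 398.0, 53.1, 48.3, 1.3]
handle [541.1, 402.6, 47.1, 42.0, 24.4] thr 115.0
off 286 141
cur yaw -55.7 turn wz 0.0 (newyaw -55.7) shift cm x 0.13 y 0.53 z 15.41 | tcp [532.3 402.  185.1] q6 88 tilt [-0.0055 -0.003 ]
```

View pics/w5c.png

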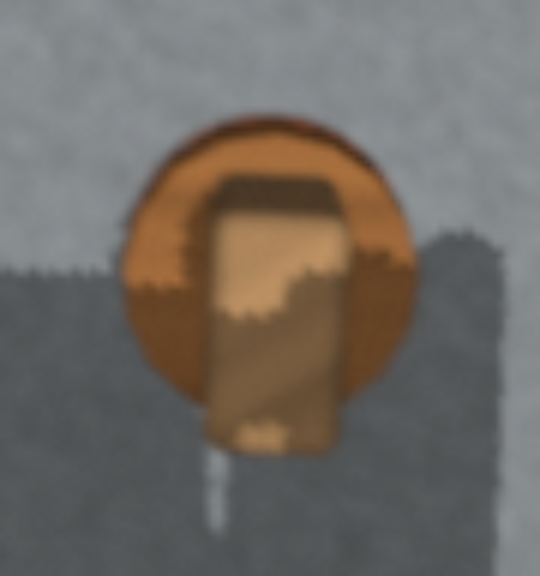

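The small round block's rib top face has crop corners (212,213), (350,212), (338,450), (208,444), almost aligned with the tool already. I'll cast these.

Run:
```python
from h import *
p=eyes.camera_params("wrist")
P=ray(p,np.array([[212,213],[350,212],[338,450],[208,444]])/6+[286,141],64)[:,:2]
d=P[0]-P[3]+P[1]-P[2];a=np.degrees(np.arctan2(d[1],d[0]));e=P[1]-P[0]+P[2]-P[3];b=np.degrees(np.arctan2(e[1],e[0]))
print(P.mean(0),np.hypot(*d)/2,np.hypot(*e)/2,a,b)
plan(*P.mean(0),a+90,31)
```

```text
[538.00898448 394.33738764] 34.42865533167641 19.150520239294707 32.803117448038954 -56.88006678394566
cur yaw -55.7 turn wz 1.5 (newyaw -57.2) shift cm x 0.16 y 0.97 z 15.41 | tcp [532.3 402.  185.1] q6 88 tilt [-0.0055 -0.003 ]
```

```bash
python3 -m pendant '[{"x":0.1,"y":0.4,"z":2,"wx":0,"wy":0,"wz":1.5,"claw":0.2},{"x":0,"y":0.4,"z":4,"wx":0,"wy":0,"wz":0,"claw":0.2},{"x":0,"y":0,"z":4,"wx":0,"wy":0,"wz":0,"claw":0.2},{"x":0,"y":0,"z":0,"wx":0,"wy":0,"wz":0,"claw":0.2},{"x":0,"y":0,"z":0,"wx":0,"wy":0,"wz":0,"claw":0.2}]'
python3 -c "
from h import *
plan(537,396,-57.2,31)"
```

```text
t: 9.57
tool_pos: [537.0, 390.9, 85.1]
tool_rot: [0.96, 0.28, -0.005, 0.001]
force: [0.4, -0.1, 0.4]
gripper_width: 75.0
grip_force: 0.0
cur yaw -57.5 turn wz -0.3 (newyaw -57.2) shift cm x 0.33 y -0.43 z 5.40 | tcp [537.  390.9  85.1] q6 89 tilt [-0.0084 -0.0054]
```

```bash
python3 -m pendant '[{"x":0.3,"y":-0.4,"z":1.5,"wx":0,"wy":0.5,"wz":0,"claw":0.2},{"x":0,"y":0,"z":2.3,"wx":0,"wy":0,"wz":0,"claw":0.2},{"x":0,"y":0,"z":1.6,"wx":0,"wy":0,"wz":0,"claw":0.5},{"x":0,"y":0,"z":0,"wx":0,"wy":0,"wz":0,"claw":1},{"x":0,"y":0,"z":0,"wx":0,"wy":0,"wz":0,"claw":1},{"x":0,"y":0,"z":0,"wx":0,"wy":0,"wz":0,"claw":1},{"x":0,"y":0,"z":0,"wx":0,"wy":0,"wz":0,"claw":1},{"x":0,"y":0,"z":0,"wx":0,"wy":0,"wz":0,"claw":1}]' 20 && python3 -m pendant '[{"x":0,"y":0,"z":0,"wx":0,"wy":0,"wz":0,"claw":1},{"x":0,"y":0,"z":0,"wx":0,"wy":0,"wz":0,"claw":1},{"x":0,"y":0,"z":0,"wx":0,"wy":0,"wz":0,"claw":1},{"x":0,"y":0,"z":0,"wx":0,"wy":0,"wz":0,"claw":1},{"x":0,"y":0,"z":0,"wx":0,"wy":0,"wz":0,"claw":1}]'
python3 -c "
from h import *
plan(474.4,-107.5,None,125)"
```

```text
t: 10.23
tool_pos: [541.4, 399.5, 38.1]
tool_rot: [0.96, 0.28, 0.006, -0.002]
force: [0.4, -0.3, -0.3]
gripper_width: 38.6
grip_force: 0.0
t: 10.65
tool_pos: [540.2, 399.0, 35.9]
tool_rot: [0.96, 0.28, 0.004, -0.001]
force: [-1.3, 0.6, 1.3]
gripper_width: 19.7
grip_force: 20.0
cur yaw -57.5 turn wz 0.0 (newyaw -57.5) shift cm x -32.71 y 39.16 z -9.22 | tcp [540.2 399.   35.9] q6 89 tilt [0.0077 0.0052]
```

```bash
python3 -m pendant '[{"x":0,"y":0,"z":-1.5,"wx":0,"wy":0,"wz":0,"claw":1},{"x":0,"y":0,"z":-3.5,"wx":0,"wy":0,"wz":0,"claw":1},{"x":0,"y":0,"z":-4,"wx":0,"wy":0,"wz":0,"claw":1},{"x":-1.3,"y":1.6,"z":-0.5,"wx":0,"wy":0,"wz":0,"claw":1},{"x":-2.3,"y":2.8,"z":0,"wx":0,"wy":0,"wz":0,"claw":1},{"x":-2.3,"y":2.8,"z":0,"wx":0,"wy":0,"wz":0,"claw":1},{"x":-2.3,"y":2.8,"z":0,"wx":0,"wy":0,"wz":0,"claw":1},{"x":-2.3,"y":2.8,"z":0,"wx":0,"wy":0,"wz":0,"claw":1}]' && python3 -m pendant '[{"x":-2.3,"y":2.8,"z":0,"wx":0,"wy":0,"wz":0,"claw":1},{"x":-2.3,"y":2.8,"z":0,"wx":0,"wy":0,"wz":0,"claw":1},{"x":-2.3,"y":2.8,"z":0,"wx":0,"wy":0,"wz":0,"claw":1},{"x":-2.3,"y":2.8,"z":0,"wx":0,"wy":0,"wz":0,"claw":1},{"x":-2.3,"y":2.8,"z":0,"wx":0,"wy":0,"wz":0,"claw":1},{"x":-2.3,"y":2.8,"z":0,"wx":0,"wy":0,"wz":0,"claw":1},{"x":-2.3,"y":2.8,"z":0,"wx":0,"wy":0,"wz":0,"claw":1},{"x":-2.3,"y":2.8,"z":0,"wx":0,"wy":0,"wz":0,"claw":1}]' && python3 -m pendant '[{"x":-2,"y":2.5,"z":0,"wx":0,"wy":0,"wz":0,"claw":1},{"x":-1.4,"y":1.5,"z":0,"wx":0,"wy":0,"wz":0,"claw":1},{"x":0,"y":0,"z":0,"wx":0,"wy":0,"wz":0,"claw":1},{"x":0,"y":0,"z":0,"wx":0,"wy":0,"wz":0,"claw":1}]'
python3 - <<'E'
from h import *
p,im=look("w6");m,H,S,V=brown(im)
plan(477.4,-105.5,None,40)
# disc rim of held block (underside ~ tcp-36, top ~ tcp-12): report blobs near the centre
k=np.zeros(m.shape,bool);k[100:270,220:420]=1
for c in blobs(m&k,300): print(cv2.boundingRect(c))
cv2.imwrite("pics/w6c.png",cv2.resize(im[100:330,200:440],None,fx=2.5,fy=2.5))
E
```

```text
t: 11.32
tool_pos: [519.1, 232.5, 129.2]
tool_rot: [0.96, 0.281, 0.004, -0.001]
force: [1.1, -1.2, -1.0]
gripper_width: 19.7
grip_force: 20.0
t: 11.98
tool_pos: [484.4, -55.4, 127.8]
tool_rot: [0.96, 0.28, 0.004, -0.001]
force: [0.7, -0.0, 0.7]
gripper_width: 20.0
grip_force: 20.0
t: 12.32
tool_pos: [477.6, -106.4, 127.3]
tool_rot: [0.96, 0.279, 0.004, -0.002]
force: [-0.2, 0.4, -1.0]
gripper_width: 19.6
grip_force: 20.0
cur yaw -57.5 turn wz 0.0 (newyaw -57.5) shift cm x -0.11 y -0.02 z 8.74 | tcp [ 477.8 -105.5  127.4] q6 38 tilt [0.007  0.0057]
(277, 157, 89, 113)
```

View pics/w6c.png

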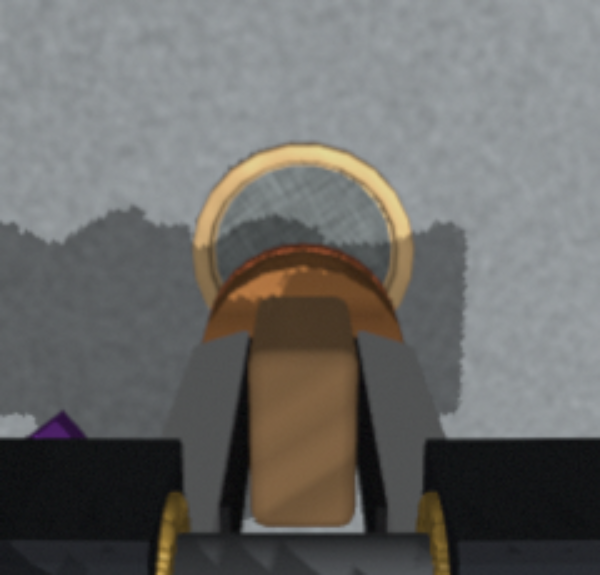

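The held block's underside front edge is at crop (303,245). The tray rim's outer edge is at top (303,143), left (193,245) and right (413,245). I'll compare their centres.

Run:
```python
from h import *
p=eyes.camera_params("wrist");f=lambda q:np.array(q)/2.5+[200,100]
P=ray(p,f([[303,143],[193,245],[413,245],[222,180],[384,180]]),10)[:,:2]
A=np.c_[2*P,np.ones(len(P))];s=np.linalg.lstsq(A,(P**2).sum(1),rcond=None)[0];print("tray",s[:2],np.sqrt(s[2]+s[0]**2+s[1]**2))
Q=ray(p,f([[303,245],[215,300],[392,300]]),91.5)[:,:2]
# circle of radius 24 through the front edge, centre back along image-down direction
d=ray(p,f([[303,345]]),91.5)[0,:2]-Q[0];c=Q[0]+24*d/np.hypot(*d);print("block",c,np.hypot(*(Q-c).T))
s0=r.observe()["tool_pos"];print(s0,"off",c-s0[:2])
plan(*(s[:2]-c+s0[:2]),None,41)
```

```text
tray [ 476.46083666 -106.50968606] 37.367285431250835
block [ 474.3062912  -107.81070483] [24.         24.13421933 24.3590182 ]
[ 477.81458325 -105.51856215  127.38790036] off [-3.50829205 -2.29214268]
cur yaw -57.5 turn wz 0.0 (newyaw -57.5) shift cm x 0.17 y 0.01 z 8.64 | tcp [ 477.8 -105.5  127.4] q6 38 tilt [0.007  0.0057]
```

```bash
python3 -m pendant '[{"x":0.1,"y":0,"z":3,"wx":0,"wy":0,"wz":0,"claw":1},{"x":0,"y":0,"z":3,"wx":0,"wy":0,"wz":0,"claw":1},{"x":0,"y":0,"z":2,"wx":0,"wy":0,"wz":0,"claw":1},{"x":0,"y":0,"z":0.7,"wx":0,"wy":0,"wz":0,"claw":1},{"x":0,"y":0,"z":0,"wx":0,"wy":0,"wz":0,"claw":1},{"x":0,"y":0,"z":0,"wx":0,"wy":0,"wz":0,"claw":1},{"x":0,"y":0,"z":0,"wx":0,"wy":0,"wz":0,"claw":1}]' && python3 -m pendant '[{"x":0,"y":0,"z":0,"wx":0,"wy":0,"wz":0,"claw":0.4},{"x":0,"y":0,"z":0,"wx":0,"wy":0,"wz":0,"claw":0.4},{"x":0,"y":0,"z":0,"wx":0,"wy":0,"wz":0,"claw":0.4},{"x":0,"y":0,"z":0,"wx":0,"wy":0,"wz":0,"claw":0.4},{"x":0,"y":0,"z":-1.5,"wx":0,"wy":0,"wz":0,"claw":0.3},{"x":0,"y":0,"z":-3.5,"wx":0,"wy":0,"wz":0,"claw":0.3},{"x":0,"y":0,"z":-4,"wx":0,"wy":0,"wz":0,"claw":0.2},{"x":0,"y":0,"z":-4,"wx":0,"wy":0,"wz":0,"claw":0.2}]' && python3 -m pendant '[{"x":0,"y":0,"z":-2.5,"wx":0,"wy":-0.5,"wz":0,"claw":0.2},{"x":0,"y":0,"z":0,"wx":0,"wy":0,"wz":0,"claw":0.2},{"x":0,"y":0,"z":0,"wx":0,"wy":0,"wz":0,"claw":0.2}]'
python3 - <<'E'
from h import *
look("w7")
plan(644,150,-11.5,195); plan(644,150,78.5,195)
E
```

```text
t: 12.95
tool_pos: [480.1, -104.0, 41.2]
tool_rot: [0.96, 0.281, 0.005, -0.001]
force: [-0.4, -0.6, -0.4]
gripper_width: 19.7
grip_force: 20.0
t: 13.62
tool_pos: [477.7, -105.2, 171.4]
tool_rot: [0.96, 0.28, 0.003, -0.002]
force: [0.3, -0.4, 0.2]
gripper_width: 69.7
grip_force: 0.0
t: 13.87
tool_pos: [479.4, -106.0, 197.7]
tool_rot: [0.96, 0.28, 0.002, 0.001]
force: [-0.3, 0.5, -0.9]
gripper_width: 75.2
grip_force: 0.0
cur yaw -57.5 turn wz -46.0 (newyaw -11.5) shift cm x 28.35 y 11.14 z 0.05 | tcp [ 478.3 -105.6  195.5] q6 38 tilt [0.0003 0.0001]
cur yaw -57.5 turn wz 44.0 (newyaw -101.5) shift cm x 11.14 y -28.35 z 0.05 | tcp [ 478.3 -105.6  195.5] q6 38 tilt [0.0003 0.0001]
```

```bash
python3 -m pendant '[{"x":0,"y":0,"z":0,"wx":0,"wy":0,"wz":-6.6,"claw":0.2},{"x":0,"y":0,"z":0,"wx":0,"wy":0,"wz":-6.6,"claw":0.2},{"x":0,"y":0,"z":0,"wx":0,"wy":0,"wz":-6.6,"claw":0.2},{"x":0,"y":0,"z":0,"wx":0,"wy":0,"wz":-6.6,"claw":0.2},{"x":0,"y":0,"z":0,"wx":0,"wy":0,"wz":-6.6,"claw":0.2},{"x":0,"y":0,"z":0,"wx":0,"wy":0,"wz":-6.6,"claw":0.2},{"x":0,"y":0,"z":0,"wx":0,"wy":0,"wz":-6.4,"claw":0.2}]' && python3 -m pendant '[{"x":3.5,"y":1.4,"z":0,"wx":0,"wy":0,"wz":0,"claw":0.2},{"x":3.5,"y":1.4,"z":0,"wx":0,"wy":0,"wz":0,"claw":0.2},{"x":3.5,"y":1.4,"z":0,"wx":0,"wy":0,"wz":0,"claw":0.2},{"x":3.5,"y":1.4,"z":0,"wx":0,"wy":0,"wz":0,"claw":0.2},{"x":3.5,"y":1.4,"z":0,"wx":0,"wy":0,"wz":0,"claw":0.2},{"x":3.5,"y":1.4,"z":0,"wx":0,"wy":0,"wz":0,"claw":0.2},{"x":3.5,"y":1.4,"z":0,"wx":0,"wy":0,"wz":0,"claw":0.2},{"x":3.2,"y":1.2,"z":0,"wx":0,"wy":0,"wz":0,"claw":0.2}]' >/dev/null && python3 -m pendant '[{"x":0,"y":0,"z":0,"wx":0,"wy":0,"wz":0,"claw":0.2},{"x":0,"y":0,"z":0,"wx":0,"wy":0,"wz":0,"claw":0.2},{"x":0,"y":0,"z":0,"wx":0,"wy":0,"wz":0,"claw":0.2}]'
python3 - <<'E'
from h import *
p,im=look("w8");m,H,S,V=brown(im)
k=np.zeros(m.shape,bool);k[100:280,230:410]=1
for c in blobs(m&k,300):print(cv2.boundingRect(c),[round(float(v),1) for v in rect(p,c,24)])
w7=cv2.imread("pics/w7.png")
f=lambda i:cv2.resize(i[110:270,250:390],None,fx=2.8,fy=2.8)
cv2.imwrite("pics/m8.png",np.hstack([f(w7),f(im)]))
plan(644,150.5,-11.5,31)
E
```

```text
t: 14.5
tool_pos: [476.9, -105.2, 192.5]
tool_rot: [0.772, 0.635, -0.001, -0.002]
force: [0.3, -0.5, 0.4]
gripper_width: 75.3
grip_force: 0.0
t: 15.42
tool_pos: [640.1, 143.5, 193.1]
tool_rot: [0.774, 0.633, -0.002, -0.001]
force: [-0.4, 1.0, 0.4]
gripper_width: 75.2
grip_force: 0.0
(295, 146, 62, 62) [645.4, 151.6, 60.7, 59.7, 78.6]
cur yaw -11.5 turn wz -0.0 (newyaw -11.5) shift cm x 0.84 y 0.27 z 16.30 | tcp [640.2 143.  194. ] q6 19 tilt [-0.0031 -0.0009]
```

View pics/m8.png

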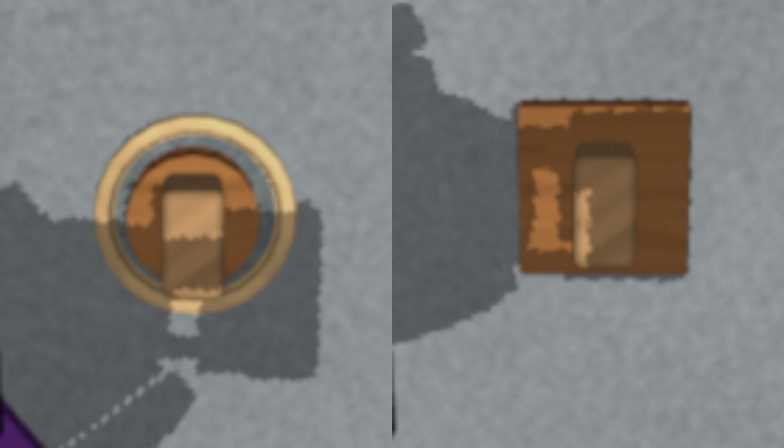

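Left: the small round block is in its tray, with felt visible all round. Right: the square block's rib is aligned with the tool's x, and the block is centred at about (645.4,151.6). I'll descend and grip.

```bash
python3 -m pendant '[{"x":0.5,"y":0.2,"z":3,"wx":0,"wy":0,"wz":0,"claw":0.2},{"x":0.4,"y":0.1,"z":4,"wx":0,"wy":0,"wz":0,"claw":0.2},{"x":0,"y":0,"z":3.5,"wx":0,"wy":0,"wz":0,"claw":0.2},{"x":0,"y":0,"z":0,"wx":0,"wy":0,"wz":0,"claw":0.2},{"x":0,"y":0,"z":0,"wx":0,"wy":0,"wz":0,"claw":0.2},{"x":0,"y":0,"z":0,"wx":0,"wy":0,"wz":0,"claw":0.2}]' 20
python3 -c "
from h import *
plan(645.3,151.5,-11.4,31)"
```

```text
t: 15.97
tool_pos: [646.8, 151.4, 93.3]
tool_rot: [0.775, 0.632, 0.001, 0.001]
force: [-1.0, 0.6, 0.3]
gripper_width: 74.8
grip_force: 0.0
cur yaw -11.5 turn wz -0.1 (newyaw -11.4) shift cm x -0.03 y -0.17 z 6.23 | tcp [646.8 151.4  93.3] q6 20 tilt [0.0033 0.0005]
```

```bash
python3 -m pendant '[{"x":0,"y":-0.1,"z":2.5,"wx":0,"wy":0,"wz":0,"claw":0.2},{"x":0,"y":0,"z":2.4,"wx":0,"wy":0,"wz":0,"claw":0.3},{"x":0,"y":0,"z":1.3,"wx":0,"wy":0,"wz":0,"claw":0.5},{"x":0,"y":0,"z":0,"wx":0,"wy":0,"wz":0,"claw":0.5},{"x":0,"y":0,"z":0,"wx":0,"wy":0,"wz":0,"claw":1},{"x":0,"y":0,"z":0,"wx":0,"wy":0,"wz":0,"claw":1},{"x":0,"y":0,"z":0,"wx":0,"wy":0,"wz":0,"claw":1},{"x":0,"y":0,"z":0,"wx":0,"wy":0,"wz":0,"claw":1}]' 20 && python3 -m pendant '[{"x":0,"y":0,"z":0,"wx":0,"wy":0,"wz":0,"claw":1},{"x":0,"y":0,"z":0,"wx":0,"wy":0,"wz":0,"claw":1},{"x":0,"y":0,"z":0,"wx":0,"wy":0,"wz":0,"claw":1},{"x":0,"y":0,"z":0,"wx":0,"wy":0,"wz":0,"claw":1},{"x":0,"y":0,"z":0,"wx":0,"wy":0,"wz":0,"claw":1}]'
python3 -c "
from h import *
plan(481.5,103,-47.2,125)"
```

```text
t: 16.63
tool_pos: [646.2, 152.7, 30.8]
tool_rot: [0.774, 0.633, 0.002, 0.001]
force: [-0.2, 0.9, -1.4]
gripper_width: 31.6
grip_force: 0.0
t: 17.05
tool_pos: [645.4, 152.6, 29.5]
tool_rot: [0.774, 0.633, 0.001, 0.0]
force: [0.3, 0.3, 3.4]
gripper_width: 20.1
grip_force: 20.0
cur yaw -11.5 turn wz 35.7 (newyaw -47.2) shift cm x -15.38 y -7.49 z -9.57 | tcp [645.4 152.6  29.5] q6 20 tilt [0.0014 0.0003]
```

```bash
python3 -m pendant '[{"x":0,"y":0,"z":-1.5,"wx":0,"wy":0,"wz":0,"claw":1},{"x":0,"y":0,"z":-3,"wx":0,"wy":0,"wz":0,"claw":1},{"x":0,"y":0,"z":-3,"wx":0,"wy":0,"wz":7,"claw":1},{"x":0,"y":0,"z":-2,"wx":0,"wy":0,"wz":7.1,"claw":1},{"x":0,"y":0,"z":0,"wx":0,"wy":0,"wz":7.1,"claw":1},{"x":0,"y":0,"z":0,"wx":0,"wy":0,"wz":7.1,"claw":1},{"x":0,"y":0,"z":0,"wx":0,"wy":0,"wz":7.1,"claw":1}]' && python3 -m pendant '[{"x":-1.6,"y":-0.8,"z":0,"wx":0,"wy":0,"wz":0.3,"claw":1},{"x":-3.1,"y":-1.5,"z":0,"wx":0,"wy":0,"wz":0,"claw":1},{"x":-3.1,"y":-1.5,"z":0,"wx":0,"wy":0,"wz":0,"claw":1},{"x":-3.1,"y":-1.5,"z":0,"wx":0,"wy":0,"wz":0,"claw":1},{"x":-3,"y":-1.5,"z":0,"wx":0,"wy":0,"wz":0,"claw":1},{"x":-1.5,"y":-0.7,"z":0,"wx":0,"wy":0,"wz":0,"claw":1},{"x":0,"y":0,"z":0,"wx":0,"wy":0,"wz":0,"claw":1},{"x":0,"y":0,"z":0,"wx":0,"wy":0,"wz":0,"claw":1}]'
python3 - <<'E'
from h import *
plan(481.5,103.5,-47.2,35)
p,im=look("w9");H,S,V=cv2.split(cv2.cvtColor(im,cv2.COLOR_BGR2HSV))
# tray rim: far (top) edge, first plywood pixel per column -> line direction
m=(S>60)&(H>12)&(H<28);o=[]
for c in range(275,366,3):
    q=np.flatnonzero(m[100:185,c]); 
    if len(q): o.append([c,100+q[0]])
P=ray(p,o,10)[:,:2]; vx,vy,x0,y0=cv2.fitLine(P.astype(np.float32),cv2.DIST_HUBER,0,.01,.01).ravel()
a=np.degrees(np.arctan2(vy,vx));d=np.array([481.5,103])-[x0,y0];print(len(o),o[0],o[-1],"edge angle",a,"dist of tray centre (44 expected)",abs(d[0]*vy-d[1]*vx))
E
```

```text
t: 17.63
tool_pos: [644.8, 152.4, 123.6]
tool_rot: [0.931, 0.365, -0.0, -0.0]
force: [0.2, -0.2, -1.0]
gripper_width: 19.7
grip_force: 20.0
t: 18.3
tool_pos: [480.6, 102.6, 123.5]
tool_rot: [0.931, 0.365, 0.0, -0.0]
force: [0.2, -0.5, -0.4]
gripper_width: 19.8
grip_force: 20.0
cur yaw -47.2 turn wz 0.0 (newyaw -47.2) shift cm x 0.12 y -0.00 z 8.85 | tcp [480.6 102.6 123.5] q6 53 tilt [0.0004 0.0003]
31 [275, np.int64(145)] [365, np.int64(145)] edge angle -47.219036 dist of tray centre (44 expected) 44.47068229526394
```

The edge angle is −47.2° and the tray's centre-to-edge distance is 44.5 mm, both as expected. I'll lower the block and release it.

```bash
python3 -m pendant '[{"x":0.1,"y":0,"z":3,"wx":0,"wy":0,"wz":0,"claw":1},{"x":0,"y":0,"z":3,"wx":0,"wy":0,"wz":0,"claw":1},{"x":0,"y":0,"z":2,"wx":0,"wy":0,"wz":0,"claw":1},{"x":0,"y":0,"z":0.8,"wx":0,"wy":0,"wz":0,"claw":1},{"x":0,"y":0,"z":0,"wx":0,"wy":0,"wz":0,"claw":1},{"x":0,"y":0,"z":0,"wx":0,"wy":0,"wz":0,"claw":1},{"x":0,"y":0,"z":0,"wx":0,"wy":0,"wz":0,"claw":1}]' && python3 -m pendant '[{"x":0,"y":0,"z":0,"wx":0,"wy":0,"wz":0,"claw":0.4},{"x":0,"y":0,"z":0,"wx":0,"wy":0,"wz":0,"claw":0.4},{"x":0,"y":0,"z":0,"wx":0,"wy":0,"wz":0,"claw":0.4},{"x":0,"y":0,"z":0,"wx":0,"wy":0,"wz":0,"claw":0.4},{"x":0,"y":0,"z":-1.5,"wx":0,"wy":0,"wz":0,"claw":0.3},{"x":0,"y":0,"z":-3.5,"wx":0,"wy":0,"wz":0,"claw":0.3},{"x":0,"y":0,"z":-4,"wx":0,"wy":0,"wz":0,"claw":0.2},{"x":0,"y":0,"z":-4,"wx":0,"wy":0,"wz":0,"claw":0.2}]' && python3 -m pendant '[{"x":0,"y":0,"z":-2.5,"wx":0,"wy":0,"wz":0,"claw":0.2},{"x":0,"y":0,"z":0,"wx":0,"wy":0,"wz":0,"claw":0.2},{"x":0,"y":0,"z":0,"wx":0,"wy":0,"wz":0,"claw":0.2}]'
python3 - <<'E'
from h import *
look("w10")
plan(338.6,296,157.4,195)
E
```

```text
t: 18.93
tool_pos: [483.0, 103.6, 36.2]
tool_rot: [0.931, 0.365, 0.001, 0.0]
force: [-0.0, -0.2, -1.2]
gripper_width: 19.9
grip_force: 20.0
t: 19.6
tool_pos: [480.9, 103.3, 166.5]
tool_rot: [0.931, 0.365, -0.001, -0.0]
force: [-0.5, -0.1, 0.2]
gripper_width: 69.6
grip_force: 0.0
t: 19.85
tool_pos: [482.9, 103.5, 192.9]
tool_rot: [0.931, 0.365, 0.002, 0.001]
force: [0.0, 0.4, -0.6]
gripper_width: 75.2
grip_force: 0.0
cur yaw -47.2 turn wz -24.6 (newyaw -22.6) shift cm x 12.29 y -20.61 z -0.44 | tcp [481.7 103.3 190.6] q6 53 tilt [0.0005 0.0001]
```

```bash
python3 -m pendant '[{"x":0,"y":0,"z":0,"wx":0,"wy":0,"wz":-6.2,"claw":0.2},{"x":0,"y":0,"z":0,"wx":0,"wy":0,"wz":-6.2,"claw":0.2},{"x":0,"y":0,"z":0,"wx":0,"wy":0,"wz":-6.2,"claw":0.2},{"x":0,"y":0,"z":0,"wx":0,"wy":0,"wz":-6,"claw":0.2}]' && python3 -m pendant '[{"x":1.8,"y":-3,"z":0,"wx":0,"wy":0,"wz":0,"claw":0.2},{"x":1.8,"y":-3,"z":0,"wx":0,"wy":0,"wz":0,"claw":0.2},{"x":1.8,"y":-3,"z":0,"wx":0,"wy":0,"wz":0,"claw":0.2},{"x":1.8,"y":-3,"z":0,"wx":0,"wy":0,"wz":0,"claw":0.2},{"x":1.8,"y":-3,"z":0,"wx":0,"wy":0,"wz":0,"claw":0.2},{"x":1.8,"y":-3,"z":0,"wx":0,"wy":0,"wz":0,"claw":0.2},{"x":1.5,"y":-2.6,"z":0,"wx":0,"wy":0,"wz":0,"claw":0.2},{"x":0,"y":0,"z":0,"wx":0,"wy":0,"wz":0,"claw":0.2}]' && python3 -m pendant '[{"x":0,"y":0,"z":0,"wx":0,"wy":0,"wz":0,"claw":0.2},{"x":0,"y":0,"z":0,"wx":0,"wy":0,"wz":0,"claw":0.2}]'
python3 - <<'E'
from h import *
p,im=look("w11");m,H,S,V=brown(im)
k=np.zeros(m.shape,bool);k[80:285,235:405]=1
for c in blobs(m&k,300):
    q=rect(p,c,24);print(cv2.boundingRect(c),[round(float(v),1) for v in q])
    if 85<q[2]<110: plan(q[0],q[1],q[4]+90,31)
w=cv2.imread("pics/w10.png");f=lambda i:cv2.resize(i[90:290,230:410],None,fx=2.2,fy=2.2)
cv2.imwrite("pics/m11.png",np.hstack([f(w),f(im)]))
E
```

```text
t: 20.23
tool_pos: [480.3, 103.2, 187.6]
tool_rot: [0.83, 0.557, -0.002, -0.001]
force: [0.2, 0.6, 0.3]
gripper_width: 75.2
grip_force: 0.0
t: 20.9
tool_pos: [334.4, 298.5, 188.0]
tool_rot: [0.83, 0.558, -0.003, -0.001]
force: [-0.6, -0.8, 0.2]
gripper_width: 75.4
grip_force: 0.0
t: 21.07
tool_pos: [338.2, 295.1, 188.9]
tool_rot: [0.832, 0.555, -0.002, 0.0]
force: [-0.2, -0.0, -0.4]
gripper_width: 75.2
grip_force: 0.0
(303, 135, 38, 98) [339.2, 296.7, 96.4, 35.6, 66.7]
cur yaw -22.6 turn wz 0.6 (newyaw -23.3) shift cm x 0.23 y -0.01 z 15.82 | tcp [338.7 294.9 189.2] q6 56 tilt [-0.0018 -0.002 ]
```

View pics/m11.png

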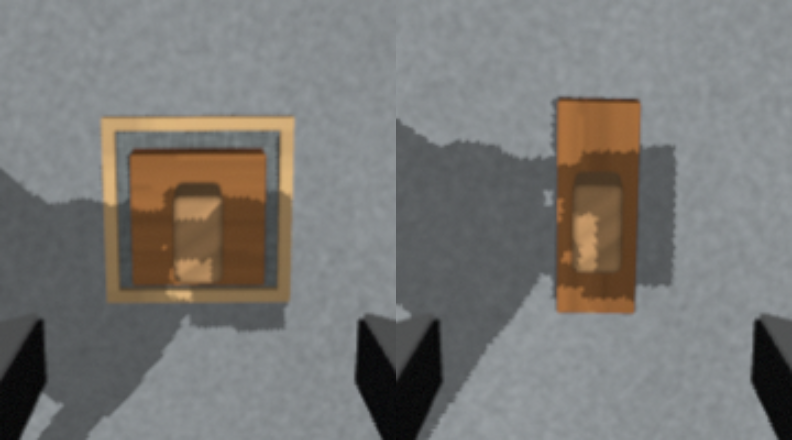

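Left: the square block lies inside its rim. Right: the long block has its rib along the tool's x, centred at (339,296.7) and 96×36 mm. I'll descend and grip.

```bash
python3 -m pendant '[{"x":0.2,"y":0,"z":3,"wx":0,"wy":0,"wz":0.6,"claw":0.2},{"x":0,"y":0,"z":4,"wx":0,"wy":0,"wz":0,"claw":0.2},{"x":0,"y":0,"z":3,"wx":0,"wy":0,"wz":0,"claw":0.2},{"x":0,"y":0,"z":0,"wx":0,"wy":0,"wz":0,"claw":0.2},{"x":0,"y":0,"z":0,"wx":0,"wy":0,"wz":0,"claw":0.2},{"x":0,"y":0,"z":0,"wx":0,"wy":0,"wz":0,"claw":0.2}]' 20
python3 -c "
from h import *
plan(339,296.5,-23,31)"
```

```text
t: 21.62
tool_pos: [341.0, 297.8, 92.4]
tool_rot: [0.835, 0.55, 0.001, 0.0]
force: [-0.2, 0.3, -0.7]
gripper_width: 75.5
grip_force: 0.0
cur yaw -23.3 turn wz -0.3 (newyaw -23.0) shift cm x -0.21 y -0.14 z 6.14 | tcp [341.  297.8  92.4] q6 57 tilt [0.0021 0.0014]
```

```bash
python3 -m pendant '[{"x":-0.2,"y":-0.1,"z":2.5,"wx":0,"wy":0,"wz":0,"claw":0.2},{"x":0,"y":0,"z":2.3,"wx":0,"wy":0,"wz":0,"claw":0.3},{"x":0,"y":0,"z":1.2,"wx":0,"wy":0,"wz":0,"claw":0.5},{"x":0,"y":0,"z":0,"wx":0,"wy":0,"wz":0,"claw":0.5},{"x":0,"y":0,"z":0,"wx":0,"wy":0,"wz":0,"claw":1},{"x":0,"y":0,"z":0,"wx":0,"wy":0,"wz":0,"claw":1},{"x":0,"y":0,"z":0,"wx":0,"wy":0,"wz":0,"claw":1},{"x":0,"y":0,"z":0,"wx":0,"wy":0,"wz":0,"claw":1}]' 20 && python3 -m pendant '[{"x":0,"y":0,"z":0,"wx":0,"wy":0,"wz":0,"claw":1},{"x":0,"y":0,"z":0,"wx":0,"wy":0,"wz":0,"claw":1},{"x":0,"y":0,"z":0,"wx":0,"wy":0,"wz":0,"claw":1},{"x":0,"y":0,"z":0,"wx":0,"wy":0,"wz":0,"claw":1},{"x":0,"y":0,"z":0,"wx":0,"wy":0,"wz":0,"claw":1}]'
python3 -c "
from h import *
plan(641.5,-151,-16.7,125)"
```

```text
t: 22.28
tool_pos: [339.0, 297.1, 32.5]
tool_rot: [0.835, 0.551, 0.002, -0.0]
force: [-0.2, -0.4, -0.1]
gripper_width: 31.9
grip_force: 0.0
t: 22.7
tool_pos: [338.1, 296.6, 31.2]
tool_rot: [0.835, 0.551, 0.001, 0.0]
force: [-0.6, -0.0, 3.7]
gripper_width: 19.9
grip_force: 20.0
cur yaw -23.2 turn wz -6.5 (newyaw -16.7) shift cm x -34.15 y 41.93 z -9.37 | tcp [338.1 296.6  31.2] q6 57 tilt [0.0009 0.0006]
```

```bash
python3 -m pendant '[{"x":0,"y":0,"z":-1.5,"wx":0,"wy":0,"wz":0,"claw":1},{"x":0,"y":0,"z":-3.5,"wx":0,"wy":0,"wz":0,"claw":1},{"x":0,"y":0,"z":-4,"wx":0,"wy":0,"wz":-3.3,"claw":1},{"x":0,"y":0,"z":-2,"wx":0,"wy":0,"wz":-3.2,"claw":1},{"x":-1.2,"y":1.4,"z":0,"wx":0,"wy":0,"wz":0,"claw":1},{"x":-2.3,"y":2.8,"z":0,"wx":0,"wy":0,"wz":0,"claw":1},{"x":-2.3,"y":2.8,"z":0,"wx":0,"wy":0,"wz":0,"claw":1},{"x":-2.3,"y":2.8,"z":0,"wx":0,"wy":0,"wz":0,"claw":1}]' && python3 -m pendant '[{"x":-2.3,"y":2.8,"z":0,"wx":0,"wy":0,"wz":0,"claw":1},{"x":-2.3,"y":2.8,"z":0,"wx":0,"wy":0,"wz":0,"claw":1},{"x":-2.3,"y":2.8,"z":0,"wx":0,"wy":0,"wz":0,"claw":1},{"x":-2.3,"y":2.8,"z":0,"wx":0,"wy":0,"wz":0,"claw":1},{"x":-2.3,"y":2.8,"z":0,"wx":0,"wy":0,"wz":0,"claw":1},{"x":-2.3,"y":2.8,"z":0,"wx":0,"wy":0,"wz":0,"claw":1},{"x":-2.3,"y":2.8,"z":0,"wx":0,"wy":0,"wz":0,"claw":1},{"x":-2.3,"y":2.8,"z":0,"wx":0,"wy":0,"wz":0,"claw":1}]' && python3 -m pendant '[{"x":-2.3,"y":2.8,"z":0,"wx":0,"wy":0,"wz":0,"claw":1},{"x":-2.3,"y":2.8,"z":0,"wx":0,"wy":0,"wz":0,"claw":1},{"x":-2,"y":2.6,"z":0,"wx":0,"wy":0,"wz":0,"claw":1},{"x":-1.1,"y":1.5,"z":0,"wx":0,"wy":0,"wz":0,"claw":1},{"x":0,"y":0,"z":0,"wx":0,"wy":0,"wz":0,"claw":1},{"x":0,"y":0,"z":0,"wx":0,"wy":0,"wz":0,"claw":1},{"x":0,"y":0,"z":0,"wx":0,"wy":0,"wz":0,"claw":1}]'
python3 - <<'E'
from h import *
plan(641.5,-151,-16.7,36.5)
p,im=look("w12");H,S,V=cv2.split(cv2.cvtColor(im,cv2.COLOR_BGR2HSV))
m=(S>60)&(H>12)&(H<28)
for nm,pts in (("far",[[c,80+np.flatnonzero(m[80:175,c])[0]] for c in range(305,345,3) if m[80:175,c].any()]),
    ("left",[[250+np.flatnonzero(m[y,250:320])[0],y] for y in range(135,165,3) if m[y,250:320].any()]),
    ("right",[[320+np.flatnonzero(m[y,320:400])[-1],y] for y in range(135,165,3) if m[y,320:400].any()])):
    P=ray(p,pts,10)[:,:2].astype(np.float32);vx,vy,x0,y0=cv2.fitLine(P,cv2.DIST_HUBER,0,.01,.01).ravel()
    d=np.array([641.6,-151])-[x0,y0];print(nm,len(pts),pts[0],pts[-1],"angle %.1f dist %.1f"%(np.degrees(np.arctan2(vy,vx)),d[0]*vy-d[1]*vx))
E
```

```text
t: 23.37
tool_pos: [408.6, 189.7, 140.4]
tool_rot: [0.802, 0.598, -0.0, -0.0]
force: [0.5, 0.5, -0.4]
gripper_width: 20.1
grip_force: 20.0
t: 24.03
tool_pos: [570.6, -51.4, 139.8]
tool_rot: [0.802, 0.597, -0.0, -0.001]
force: [0.9, 0.4, -0.9]
gripper_width: 19.8
grip_force: 20.0
t: 24.62
tool_pos: [640.4, -150.4, 139.9]
tool_rot: [0.802, 0.597, -0.0, -0.001]
force: [-0.3, 0.4, -0.9]
gripper_width: 19.9
grip_force: 20.0
cur yaw -16.6 turn wz 0.1 (newyaw -16.7) shift cm x -0.03 y 0.14 z 10.34 | tcp [ 640.4 -150.4  139.9] q6 -2 tilt [-0.0017  0.0013]
far 14 [305, np.int64(125)] [344, np.int64(125)] angle -16.6 dist 61.1
left 10 [np.int64(287), 135] [np.int64(287), 162] angle 73.0 dist 30.6
right 10 [np.int64(361), 135] [np.int64(360), 162] angle 73.7 dist -33.1
```

The rim lines are at −16.6° and 73°, with distances 61/31/33 against 62/32/32 expected, so the pose is right. I'll lower with +2 mm in y.

```bash
python3 -m pendant '[{"x":0,"y":0.2,"z":3.5,"wx":0,"wy":0,"wz":0,"claw":1},{"x":0,"y":0,"z":3.5,"wx":0,"wy":0,"wz":0,"claw":1},{"x":0,"y":0,"z":2.3,"wx":0,"wy":0,"wz":0,"claw":1},{"x":0,"y":0,"z":0.9,"wx":0,"wy":0,"wz":0,"claw":1},{"x":0,"y":0,"z":0,"wx":0,"wy":0,"wz":0,"claw":1},{"x":0,"y":0,"z":0,"wx":0,"wy":0,"wz":0,"claw":1},{"x":0,"y":0,"z":0,"wx":0,"wy":0,"wz":0,"claw":1}]' && python3 -m pendant '[{"x":0,"y":0,"z":0,"wx":0,"wy":0,"wz":0,"claw":0.4},{"x":0,"y":0,"z":0,"wx":0,"wy":0,"wz":0,"claw":0.4},{"x":0,"y":0,"z":0,"wx":0,"wy":0,"wz":0,"claw":0.4},{"x":0,"y":0,"z":0,"wx":0,"wy":0,"wz":0,"claw":0.4},{"x":0,"y":0,"z":-1.5,"wx":0,"wy":0,"wz":0,"claw":0.3},{"x":0,"y":0,"z":-3.5,"wx":0,"wy":0,"wz":0,"claw":0.3},{"x":0,"y":0,"z":-4,"wx":0,"wy":0,"wz":0,"claw":0.2},{"x":0,"y":0,"z":-4,"wx":0,"wy":0,"wz":0,"claw":0.2}]' && python3 -m pendant '[{"x":-3.5,"y":0,"z":-2,"wx":0,"wy":0,"wz":0,"claw":0.2},{"x":-3.5,"y":0,"z":-2,"wx":0,"wy":0,"wz":0,"claw":0.2},{"x":-3.5,"y":-1,"z":-2,"wx":0,"wy":0,"wz":0,"claw":0.2},{"x":-3.5,"y":-1,"z":0,"wx":0,"wy":0,"wz":0,"claw":0.2},{"x":0,"y":0,"z":0,"wx":0,"wy":0,"wz":0,"claw":0.2},{"x":0,"y":0,"z":0,"wx":0,"wy":0,"wz":0,"claw":0.2}]'
python3 - <<'E'
from h import *
a=eyes.grab_frame("top")[:,:,::-1];b=eyes.grab_frame("side")[:,:,::-1];c=eyes.grab_frame("wrist")[:,:,::-1]
A=cv2.resize(a[125:265,205:475],(800,415)[:2] and (500,260),interpolation=cv2.INTER_CUBIC)
B=cv2.resize(b[110:350,230:470],(500,340) and (340,340),interpolation=cv2.INTER_CUBIC)
C=cv2.resize(c,(456,285))
o=np.zeros((600,800,3),np.uint8);o[:260,:500]=A;o[260:,:340]=B;o[290:575,342:798]=C
cv2.imwrite("pics/fin.png",o)
E
```

```text
t: 25.25
tool_pos: [644.0, -151.6, 40.5]
tool_rot: [0.802, 0.598, 0.001, 0.001]
force: [0.1, -0.2, -1.1]
gripper_width: 19.7
grip_force: 20.0
t: 25.92
tool_pos: [642.3, -151.8, 169.1]
tool_rot: [0.802, 0.597, -0.001, -0.001]
force: [1.6, -0.3, -0.5]
gripper_width: 69.5
grip_force: 0.0
t: 26.42
tool_pos: [582.9, -282.3, 229.2]
tool_rot: [0.803, 0.596, 0.0, 0.0]
force: [-0.3, -0.0, 0.1]
gripper_width: 75.4
grip_force: 0.0
```

View pics/fin.png

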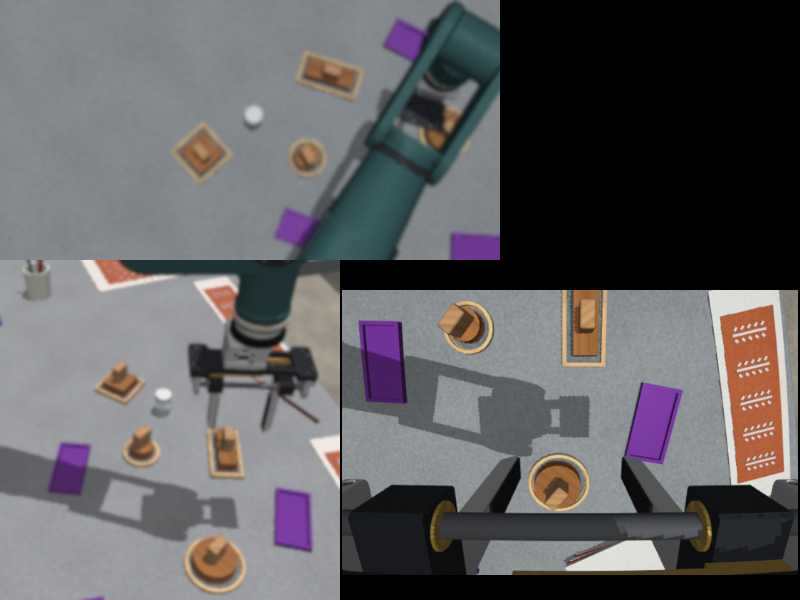

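The final views show all four blocks inside their own trays, upright, with the jar and pot standing where they were. In the side inset they are: square (120,378), small round (141,450), long (225,452), large round (215,562). The gripper is clear of everything, so I'll hand in.

```bash
python3 -c "
from cell import r
print(r.finish_job())"
```

```text
the job is handed in; nothing more can be done
None
```

I put all four printing blocks in their matching trays, handles up and inside the rims, left the paint jar and brush pot standing, and handed the job in at about 26.5 s; no verdict came back.

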